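# Clear the pail off the crate and pack the tubs

### The arm

A 7-joint arm with a two-finger parallel gripper is mounted at the origin on the work surface. World frame = base frame: x ahead of the robot, y to its left, z up, the work surface at z = 0. Lengths are in m, angles in rad, forces in N, time in s.
With the tool pointing down it reaches from about 0.4 to 0.85 m from the base axis. Payload 10.4 kg.
Tool frame: the origin (TCP) lies at the very end of the fingers, on their centre line; the grasp point (between the pads) lies 19 mm behind it; z points along the fingers, y is the line along which they close (so a half turn about z gives the same grasp; the last joint's range is limited). The gripper opens to 87 mm and grips with 3 to 60 N. Pads are 19 mm wide; open, the fingers measure 117 mm over their backs; the gripper's body (75 mm by 190 mm) begins 51 mm behind the grasp point.
Start: joints at [1.283, 0.332, -0.065, 1.46, 0.022, 1.35, -0.088], TCP at [0.164, -0.603, 0.191] pointing down, gripper open.
Joint ranges: [-2.6, 2.6], [-0.5, 2.12], [-1.47, 1.34], [0.16, 2.42], [-1.27, 4.41], [0.06, 2.06], [-2.6, 2.6]. Speed limits (rad/s): [2.22, 2.22, 2.79, 2.79, 3.14, 3.14, 3.14].

### API

Orientations are given as a unit quaternion [x, y, z, w].
In Python, from bench import read_state, cams, workorder gives the robot as it stands.
- The arm moves only by the shell command python3 -m crank 'ROWS' [FORCE]. ROWS is text: rows parted by semicolons, each of 5 numbers parted by spaces: the shift along the tool's x, y, z scaled (see below), then the turn about the tool's z scaled (see below), then the opening, from -1 (shut) to 1 (fully open). In form: dx dy dz yaw jaw; .... A call has 1 to 10 rows; each row shifts and turns the commanded pose from where the row before left it, along the tool's axes as they then stand; what a row does not reach is not made up. The controller multiplies each number of a shift by 200 mm and each number of a turn by 90 degrees. A row lasts 1/10 s, in which the tool goes at most 50 mm and 8.59 degrees, less where a joint would pass 70% of its speed; a pose out of reach is approached as far as the arm can. A call with a number of a shift or a turn outside -1 to 1 is refused whole. A call with a gripper value outside its range is refused whole. The fingers move at their own pace and stop on an object; FORCE is the grip in N (left out, the last holds). Time passes only in rows, so rows that do not move let the fingers close. It gives the time, the measured TCP pose, the force, the opening and the grip force at its end, in the units of the state.
- read_state(): the state, without advancing time (a new reading comes with each control period).
- cams.camera(name): name is "scene" or "top" or "wrist"; returns a dict with "img" (400x640x3 uint8, blue, green, red), "K" (3x3 intrinsics, pixels), "xyz" and "attitude" of the camera in the world; the wrist camera has in their place "mount" (4x4, takes a point from camera to tool coordinates, whose origin is the TCP and whose axes are the flange's). Camera axes: x right, y down, z forward; pixel columns grow to the right and rows downward; lengths in m; the calibration is good to about 2 mm. A picture is of the moment at which its call begins: read the wrist's pose just before it. There is no depth.
- workorder.close_job(): hands the job in; it is judged then, once.
The state is a dict: "time": time; "joint_positions": joint angles; "joint_vel": joint speeds; "joint_torque": joint torques, N m; "ee_pos": TCP position; "eef_rot": TCP orientation; "ft_force": force on the tool from outside, world axes, zero at the start; "torque": the same for the moment, N m; "width": finger opening in m; "grip_force": force on a finger pad.
Only numpy, scipy, OpenCV 4.12 (cv2) and the standard library are available. Lean on these libraries where they do the work, as an engineer would, in place of code of your own. Each camera call takes 0.05 s, during which the arm holds its last target. There are 200 camera calls.

### The job

Somebody has left the empty pail standing on the divided crate: hang it by its handle on the hook of the stand, so that it hangs freely. Stand all the white tubs on the bench upright in the crate, each on the floor of a cell of its own, and leave the amber jar, the carton and the spanner where they are.

Things in the scene. Friction and masses are not known exactly. Their poses are not given: they have to be found in the camera images.
- pail: Empty metal pail, at first upright on top of the crate's walls. Base 86 mm, rim 100 mm across, 70 mm tall, 0.18 to 0.29 kg. Origin: centre of underside, z up. A stiff bail (does not fold) rises over it in its y-z plane: wire uprights at y = -53 and +53 mm, and a straight level wooden grip bar 90 mm long (along y), 10 mm thick (x), 14 mm high (z).
- bail (a point): Centre of the bail's wooden grip bar (7 mm of wood above and below), 145 mm above the pail's base; same axes as the pail (y along the bar).
- hook_stand: Fixed stand: 130 mm square grey base plate 12 mm thick, a round post 20 mm thick to a height of 242 mm, and one steel hook arm (8 mm round bar) that leaves the post near its top along the stand's own -x, dips into a flat seat and turns up at the end. Origin on the bench under the post.
- crate: Fixed wooden crate, open on top, 155 mm (its x) by 230 mm (its y), walls 32 mm high and 5 mm thick, floor 5 mm thick, divided into 2 by 3 square cells of 70 mm. Origin at the centre of its underside.
- hook_seat (a point): Where the bail should hang: on top of the hook arm's flat seat, 80 mm out from the post's axis, 230 mm above the bench; a hung bail bar's centre is 7 mm higher. Axes as the stand: x from seat to post. The arm is level 70 to 90 mm out; its end turns up to 108 mm out, 25 mm above the seat; from 70 mm inwards it rises 10 to 14 mm.
- cell0 (a point): Centre of cell 0 on the crate's inner floor, 5 mm above the bench; same axes as the crate.
- cell1 (a point): Centre of cell 1 on the crate's inner floor, 5 mm above the bench; same axes as the crate.
- cell2 (a point): Centre of cell 2 on the crate's inner floor, 5 mm above the bench; same axes as the crate.
- cell3 (a point): Centre of cell 3 on the crate's inner floor, 5 mm above the bench; same axes as the crate.
- cell4 (a point): Centre of cell 4 on the crate's inner floor, 5 mm above the bench; same axes as the crate.
- cell5 (a point): Centre of cell 5 on the crate's inner floor, 5 mm above the bench; same axes as the crate.
- tub0: White plastic tub with a white screw cap: a straight cylinder 52 mm in diameter and 56 mm high, topped by the cap, 48 mm in diameter and 14 mm high (70 mm in all); 80 to 160 g, its weight low down. Origin at the centre of its underside, z up its axis. Stands on the bench at the start; some of the six tubs may be absent.
- tub1: White plastic tub with a white screw cap: a straight cylinder 52 mm in diameter and 56 mm high, topped by the cap, 48 mm in diameter and 14 mm high (70 mm in all); 80 to 160 g, its weight low down. Origin at the centre of its underside, z up its axis. Stands on the bench at the start; some of the six tubs may be absent.
- tub2: White plastic tub with a white screw cap: a straight cylinder 52 mm in diameter and 56 mm high, topped by the cap, 48 mm in diameter and 14 mm high (70 mm in all); 80 to 160 g, its weight low down. Origin at the centre of its underside, z up its axis. Stands on the bench at the start; some of the six tubs may be absent.
- tub3: White plastic tub with a white screw cap: a straight cylinder 52 mm in diameter and 56 mm high, topped by the cap, 48 mm in diameter and 14 mm high (70 mm in all); 80 to 160 g, its weight low down. Origin at the centre of its underside, z up its axis. Stands on the bench at the start; some of the six tubs may be absent.
- tub4: White plastic tub with a white screw cap: a straight cylinder 52 mm in diameter and 56 mm high, topped by the cap, 48 mm in diameter and 14 mm high (70 mm in all); 80 to 160 g, its weight low down. Origin at the centre of its underside, z up its axis. Stands on the bench at the start; some of the six tubs may be absent.
- tub5: White plastic tub with a white screw cap: a straight cylinder 52 mm in diameter and 56 mm high, topped by the cap, 48 mm in diameter and 14 mm high (70 mm in all); 80 to 160 g, its weight low down. Origin at the centre of its underside, z up its axis. Stands on the bench at the start; some of the six tubs may be absent.
- amber_jar: Bystander: amber jar with a black lid, 72 mm in diameter, 85 mm tall. Not part of the job.
- carton: Bystander: closed cardboard carton, 90 x 130 x 60 mm. Not part of the job.
- spanner: Bystander: steel spanner lying on the bench. Not part of the job.
Mind the look-alikes: they are no part of the job. What is shaped like the tub2 but yellow is not meant.

How it is judged:
By the outcome, as a careful person would: the job done as asked, in the order asked, and still so for the second after the job is handed in, with the robot touching nothing.
Of tub0, tub1, tub2, tub3, tub4, tub5 only 4 to 6 are there at a start; the rules pass over those that are not, and their reading is None.
At some moment in a run one of tub0, tub1, tub2, tub3, tub4, tub5 may be knocked a few centimetres aside while the robot is not near it.
It also fails if it takes over 210 s, if anything falls off the work surface, if the arm or the gripper's body presses on something with over 40 N, if the wrist force passes 120 N, or if a joint passes its speed limit or range.

## Working session

There is one attempt and no reset: what is moved stays moved. The work goes in short steps, Python scripts to look and compute and a shell command to move; the robot and the scene stay as the last step left them, time stands still between calls to the robot, and variables do not carry over. Pictures are saved under pics/ and viewed, at most 14 in all, crops included, and the job is handed in when it is done.

```bash
ls; mkdir -p pics; python3 - <<'E'
from bench import read_state, cams
import cv2
s=read_state();print(s)
for n in("scene","top"):
    c=cams.camera(n);cv2.imwrite(f"pics/{n}0.png",c["img"]);print(n,c["K"],c["xyz"],c["attitude"])
c=cams.camera("wrist");print(c["K"],c["mount"])
E
```

```text
pics
{'time': 0.0, 'joint_positions': array([ 1.28342371,  0.33286932, -0.06469459,  1.46096896,  0.02159822,
        1.34993005, -0.08846726]), 'joint_vel': array([ 0.00105497,  0.00018388, -0.00092241,  0.0003063 , -0.00122738,
       -0.00035782, -0.00093813]), 'joint_torque': array([ 1.10611763e-03, -6.23245597e+01,  2.50128529e-02, -3.89888227e+01,
       -6.14255201e-02,  3.96992464e-02,  9.35988123e-05]), 'ee_pos': array([ 0.1634242 , -0.60278176,  0.19064237]), 'eef_rot': array([ 9.91246231e-01,  1.32024094e-01, -1.32876441e-04, -7.28093258e-04]), 'ft_force': array([ 0.7009466 , -0.6874242 ,  0.33793222]), 'torque': array([ 0.0138165 ,  0.02086079, -0.04745339]), 'grip_force': 0.0, 'width': 0.08713825908329392}
scene [[403.13408408   0.         324.9099146 ]
 [  0.         403.13408408 203.46588375]
 [  0.           0.           1.        ]] [1.13265072 0.21928677 0.95669605] [ 0.52946793  0.78787045 -0.25687117 -0.18149674]
top [[393.78782624   0.         325.38916277]
 [  0.         393.78782624 204.03094974]
 [  0.           0.           1.        ]] [ 0.52318535 -0.00162434  1.09474236] [-0.70017532  0.71290566 -0.02795597  0.02717532]
[[335.57253789   0.         315.62497106]
 [  0.         335.57253789 199.65340175]
 [  0.           0.           1.        ]] [[-2.60800455e-04 -9.62399672e-01 -2.71637266e-01  7.42935479e-02]
 [ 9.99999861e-01 -1.26737748e-04 -5.11078815e-04  1.21760795e-03]
 [ 4.57435388e-04 -2.71637361e-01  9.62399571e-01 -1.92576264e-01]
 [ 0.00000000e+00  0.00000000e+00  0.00000000e+00  1.00000000e+00]]
```

View pics/scene0.png

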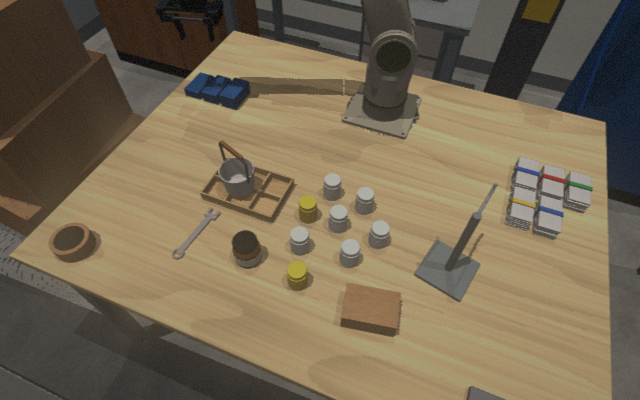

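View pics/top0.png

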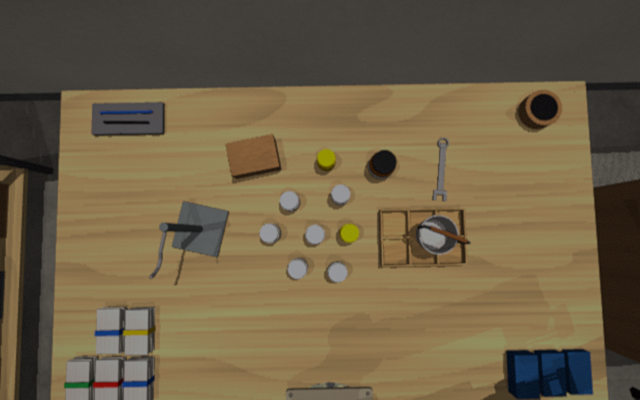

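```bash
cat > h.py <<'E'
from bench import read_state, cams
import numpy as np, cv2
from scipy.spatial.transform import Rotation as R
def cam(n):
    s=read_state(); c=cams.camera(n)
    if n=="wrist":
        T=np.eye(4);T[:3,:3]=R.from_quat(s["eef_rot"]).as_matrix();T[:3,3]=s["ee_pos"]
        T=T@c["mount"];c["R"]=T[:3,:3];c["t"]=T[:3,3]
    else: c["R"]=R.from_quat(c["attitude"]).as_matrix();c["t"]=np.array(c["xyz"])
    return c
def px(c,p):
    q=c["R"].T@(np.array(p,float)-c["t"]);q=c["K"]@q;return q[:2]/q[2]
def ray(c,u,v,z):
    d=c["R"]@np.linalg.solve(c["K"],[u,v,1.]);return c["t"]+d*(z-c["t"][2])/d[2]
def crop(img,x0,y0,x1,y1,name,f):
    cv2.imwrite("pics/"+name,cv2.resize(img[y0:y1,x0:x1],None,fx=f,fy=f,interpolation=cv2.INTER_CUBIC))
E
python3 - <<'E'
from h import *
s=cam("scene");t=cam("top");w=cam("wrist")
print("tcp",px(s,read_state()["ee_pos"]),px(t,read_state()["ee_pos"]))
for n,u,v,z in [("h",289,201,.07),("h",341,194,.07),("h",270,233,.07),("h",315,234,.07),("h",297,268,.07),("h",337,271,.07),("yel",349,233,.07),("yel",326,159,.07),("jar",383,163,.085)]:
    p=ray(t,u,v,z);print(n,p.round(3),px(s,p).round())
a=t["img"][180:300,360:490];b=t["img"][180:300,135:265]
cv2.imwrite("pics/c1.png",cv2.resize(np.hstack([b,a]),None,fx=3,fy=3,interpolation=cv2.INTER_CUBIC))
a=s["img"][130:230,190:310];b=s["img"][170:305,400:520]
crop(s["img"],190,130,310,230,"c2.png",6)
cv2.imwrite("pics/w0.png",w["img"])
E
```

```text
tcp [200.11514803  47.62701707] [599.15090498 392.44039051]
h [0.613 0.091 0.07 ] [350. 245.]
h [ 0.629 -0.045  0.07 ] [298. 232.]
h [0.53  0.142 0.07 ] [378. 226.]
h [0.526 0.025 0.07 ] [337. 211.]
h [0.439 0.073 0.07 ] [364. 193.]
h [ 0.43 -0.03  0.07] [331. 180.]
yel [ 0.527 -0.063  0.07 ] [307. 201.]
yel [ 0.722 -0.007  0.07 ] [297. 267.]
jar [ 0.706 -0.155  0.085] [246. 239.]
```

View pics/c1.png

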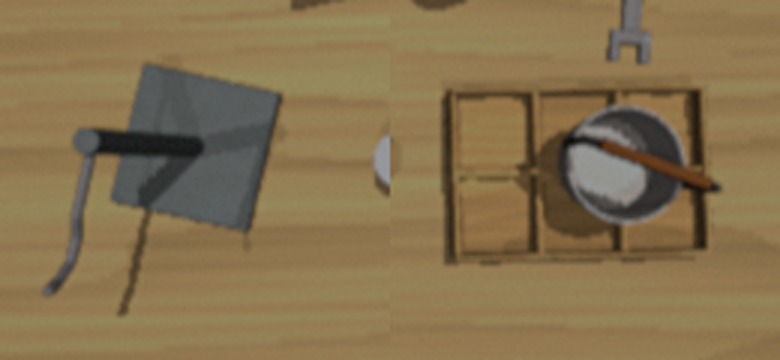

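View pics/c2.png

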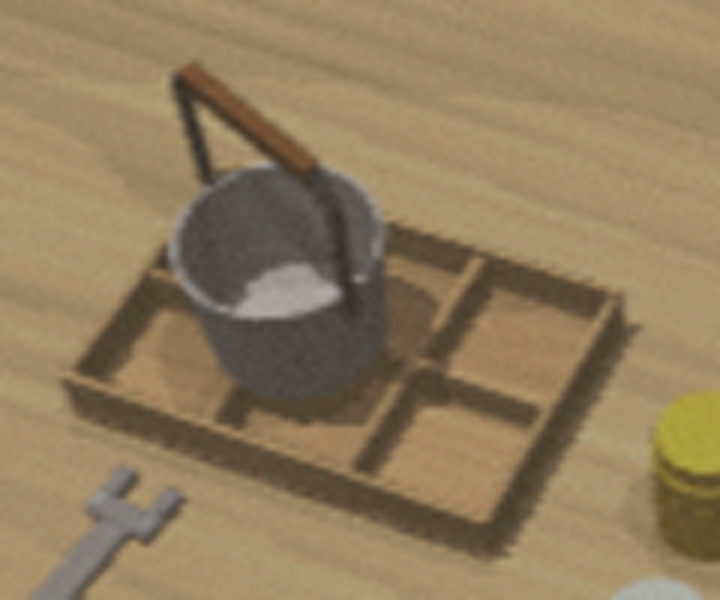

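```bash
python3 - <<'E'
from h import *
from scipy.optimize import least_squares
s=cam("scene");t=cam("top")
L=lambda x,y:(135+x/3,180+y/3); Rr=lambda x,y:(360+(x-390)/3,180+y/3); S=lambda x,y:(190+x/6,130+y/6)
def fit(obs,x0):
    f=lambda q:np.concatenate([px(c,[q[0]+np.cos(q[2])*p[0]-np.sin(q[2])*p[1],q[1]+np.sin(q[2])*p[0]+np.cos(q[2])*p[1],p[2]])-uv for c,uv,p in obs])
    r=least_squares(f,x0,loss="soft_l1");return r.x,f(r.x).reshape(-1,2).round(1).tolist()
# pail
z=.032
ob=[(t,Rr(568,141),(0,-.053*k,z+.145)) if 0 else None for k in(1,)]
y=.053
ob=[(t,Rr(572,142),(0,y,z+.145)),(t,Rr(714,187),(0,-y,z+.145)),(t,Rr(622,163),(0,0,z+.07)),
(s,S(185,72),(0,-y,z+.149)),(s,S(318,175),(0,y,z+.145)),(s,S(277,238),(0,0,z+.07))]
q,r=fit(ob,[.52,-.3,0]);print("pail",q.round(4),np.degrees(q[2]),r)
# stand: corners order in world; image up=+x, left=+y
a=.065
best=None
for k in range(4):
    cs=[(a,a),(a,-a),(-a,-a),(-a,a)]
    cs=cs[k:]+cs[:k]
    ob=[(t,L(*uv),(*c,.012)) for uv,c in zip([(148,64),(281,95),(247,230),(112,201)],cs)]
    ob+=[(t,L(88,141),(0,0,.242)),(t,L(47,291),(-.108,0,.253)),(s,(494,185),(-.108,0,.253)),(s,(478,213),(0,0,.242))]
    for y0 in(-3,-1.5,0,1.5):
        q,r=fit(ob,[.53,.35,y0]); e=np.abs(r).sum()
        if best is None or e<best[0]: best=(e,q,r)
print("stand",best[1].round(4),np.degrees(best[1][2]),best[2])
q=best[1];print("seat",q[0]-.08*np.cos(q[2]),q[1]-.08*np.sin(q[2]))
e=read_state();Rm=R.from_quat(e["eef_rot"]).as_matrix();print(Rm.round(3))
crop(s["img"],275,160,410,300,"tubs.png",4)
crop(s["img"],400,160,520,305,"st.png",4)
E
```

```text
pail [ 0.5193 -0.2821 -0.3566] -20.43384819598318 [[3.6, -0.6], [-0.4, -0.4], [-0.5, 0.0], [-1.5, -3.0], [2.4, 0.6], [0.6, -1.2]]
stand [ 0.5454  0.3421 -0.2443] -13.99887934024614 [[-1.5, -0.7], [-0.1, -0.4], [-0.3, 0.9], [-1.4, -0.2], [1.7, 0.4], [0.3, 0.2], [0.6, -2.2], [-4.2, 3.9]]
seat 0.4677359708901291 0.3614248830563123
[[ 0.965  0.262 -0.   ]
 [ 0.262 -0.965  0.   ]
 [-0.    -0.    -1.   ]]
```

View pics/tubs.png

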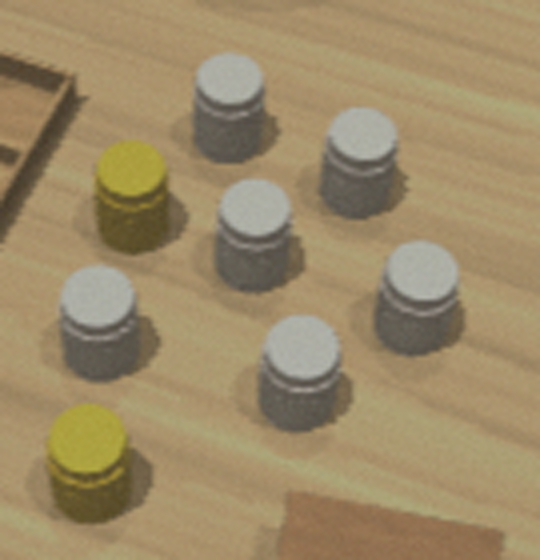

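View pics/st.png

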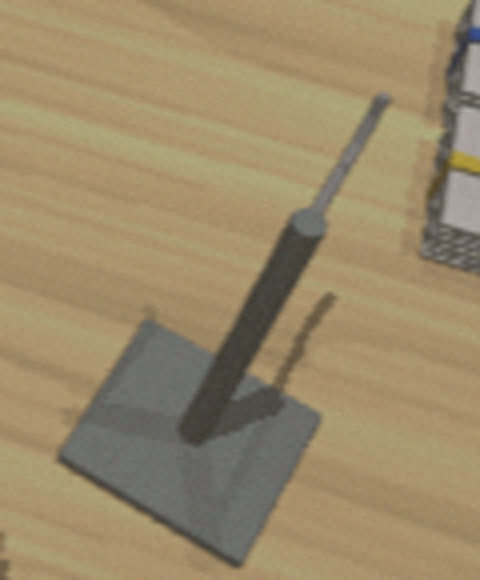

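```bash
cat >> h.py <<'E'
from scipy.optimize import least_squares
def fit(obs,x0):
    f=lambda q:np.concatenate([px(c,[q[0]+np.cos(q[2])*p[0]-np.sin(q[2])*p[1],q[1]+np.sin(q[2])*p[0]+np.cos(q[2])*p[1],p[2]])-uv for c,uv,p in obs])
    r=least_squares(f,x0,loss="soft_l1");return r.x,f(r.x).reshape(-1,2).round(1).tolist()
E
python3 - <<'E'
from h import *
s=cam("scene");t=cam("top")
L=lambda x,y:(135+x/3,180+y/3); Rr=lambda x,y:(360+(x-390)/3,180+y/3); S=lambda x,y:(190+x/6,130+y/6);Q=lambda x,y:(400+x/4,160+y/4)
z=.032;y=.053
ob=[(t,Rr(598,147),(0,.047,z+.148)),(t,Rr(716,187),(0,-y,z+.145)),(t,Rr(622,163),(0,0,z+.07)),
(s,S(188,67),(0,-.047,z+.152)),(s,S(314,168),(0,.047,z+.152)),(s,S(277,238),(0,0,z+.07))]
q,r=fit(ob,[.52,-.3,0]);print("pail",q.round(4),np.degrees(q[2]),r)
a=.065
cs=[(a,a),(a,-a),(-a,-a),(-a,a)]
ob=[(t,L(*uv),(*c,.012)) for uv,c in zip([(148,64),(281,95),(247,230),(112,201)],cs)]
ob+=[(s,Q(*uv),(*c,.012)) for uv,c in zip([(242,565),(60,458),(148,322),(320,415)],cs)]
ob+=[(t,L(88,141),(0,0,.242)),(t,L(47,291),(-.106,0,.253)),(s,Q(382,98),(-.106,0,.253)),(s,Q(309,222),(0,0,.242))]
q,r=fit(ob,[.53,.35,-.24]);print("stand",q.round(4),np.degrees(q[2]),r)
print("seat",q[0]-.08*np.cos(q[2]),q[1]-.08*np.sin(q[2]))
E
```

```text
pail [ 0.5196 -0.2839 -0.3787] -21.698272315527447 [[-1.4, -2.0], [-0.4, -0.1], [0.2, -0.1], [-1.2, -2.2], [0.2, -1.1], [0.0, -1.3]]
stand [ 0.5462  0.345  -0.2352] -13.475537955126482 [[-2.8, -0.8], [-1.3, -1.0], [-1.1, 0.4], [-2.3, -0.2], [-0.0, -1.1], [-0.9, -2.0], [-0.8, -2.5], [0.7, -1.2], [0.4, 0.0], [-0.4, -1.0], [-0.4, -0.7], [-2.1, 2.1]]
seat 0.4684396889587516 0.3636423047311269
```

```bash
cat >> h.py <<'E'
def go(x,y,z,th=None):
    "print tool-axis scaled move to world x,y,z (TCP) and tool-x heading th (deg); if th: turn first, shift computed for after the turn"
    s=read_state();Rm=R.from_quat(s["eef_rot"]).as_matrix();t0=np.degrees(np.arctan2(Rm[1,0],Rm[0,0]))
    if th is None: th=t0
    d=-((th-t0+180)%360-180); Rn=Rm@R.from_euler("z",d,degrees=True).as_matrix()
    print("t",round(s["time"],1),"at",s["ee_pos"].round(4),"th",t0.round(1),"tilt",Rm[:,2].round(3),"w",round(s["width"],4),"F",s["ft_force"].round(1))
    print("yaw total",round(d/90,3),"shift total",(Rn.T@(np.array([x,y,z])-s["ee_pos"])/.2).round(3))
E
python3 -m crank '0 0 -0.1 -0.084 1;0 0 -0.1 -0.084 1;0 0 -0.1 -0.084 1;0 0 -0.1 -0.084 1;0 0 -0.05 -0.084 1;0 0 0 -0.084 1;0 0 0 -0.084 1' 20
python3 -c "
from h import *
go(.52,-.29,.28,68.3)"
```

```text
time: 1.2
ee_pos: [0.1637, -0.6034, 0.282]
eef_rot: [0.827, 0.562, -0.0, 0.0]
ft_force: [0.4, 0.9, -0.5]
width: 0.0872
grip_force: 0.0
t 1.2 at [ 0.1637 -0.6034  0.282 ] th 68.4 tilt [ 0.    -0.001 -1.   ] w 0.0872 F [ 0.4  0.9 -0.5]
yaw total 0.001 shift total [2.115 1.076 0.009]
```

```bash
python3 -m crank '0.21 0.107 0 0 1;0.21 0.107 0 0 1;0.21 0.107 0 0 1;0.21 0.107 0 0 1;0.21 0.107 0 0 1;0.21 0.107 0 0 1;0.21 0.107 0 0 1;0.21 0.107 0 0 1;0.21 0.107 0 0 1;0.21 0.107 0 0 1'
python3 -m crank '0 0 0 0 1;0 0 0 0 1'
python3 -c "
from h import *
go(.52,-.29,.28,68.3)
w=cam('wrist');cv2.imwrite('pics/w1.png',w['img'])
c,sn=np.cos(-.3787),np.sin(-.3787)
for k in(-.045,0,.045): print(px(w,[.5196-sn*k,-.2839+c*k,.184]))"
```

```text
time: 2.2
ee_pos: [0.52, -0.2921, 0.2817]
eef_rot: [0.829, 0.56, 0.0, 0.0]
ft_force: [-0.1, 0.1, 0.1]
width: 0.0869
grip_force: 0.0
time: 2.4
ee_pos: [0.5196, -0.2922, 0.2813]
eef_rot: [0.828, 0.561, 0.0, -0.0]
ft_force: [-0.1, -1.1, -0.2]
width: 0.0875
grip_force: 0.0
t 2.4 at [ 0.5196 -0.2922  0.2813] th 68.2 tilt [-0.  0. -1.] w 0.0875 F [-0.1 -1.1 -0.2]
yaw total -0.001 shift total [ 0.011 -0.002  0.006]
[311.72966106 229.89635879]
[311.50428442 182.1647034 ]
[311.259579   130.33947955]
```

View pics/w1.png

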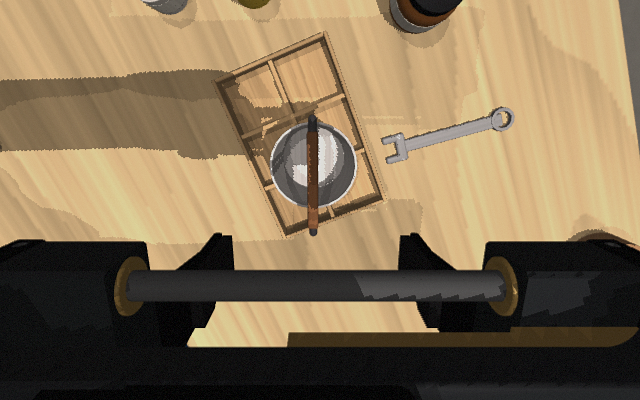

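```bash
python3 -m crank '-0.1 -0.015 0 0 1;0 0 0.15 0 1;0 0 0.16 0 1;0 0 0.16 0 1;0 0 0.14 0 1;0 0 0 0 1' 50
python3 -m crank '0 0 0 0 -1;0 0 0 0 -1;0 0 0 0 -1;0 0 0 0 -1;0 0 0 0 -1;0 0 0 0 -1;0 0 0 0 -1'
python3 -m crank '0 0 -0.05 0 -1;0 0 -0.05 0 -1;0 0 -0.1 0 -1;0 0 -0.15 0 -1;0 0 -0.15 0 -1;0 0 -0.1 0 -1;0 0 0 0 -1'
python3 -c "
from h import *
# seat, stand th: tool y || stand x
a=-.2352; u=np.array([np.cos(a),np.sin(a)]); v=np.array([-np.sin(a),np.cos(a)])
S=np.array([.5462,.345])-.08*u
P=S-.13*u-.028*v; print(P)
go(*P,.256,90+np.degrees(a))
s=cam('scene');crop(s['img'],190,80,310,190,'lift.png',5)"
```

```text
time: 3.05
ee_pos: [0.5053, -0.3116, 0.1558]
eef_rot: [0.829, 0.559, -0.002, -0.003]
ft_force: [0.3, 0.1, -0.7]
width: 0.0866
grip_force: 0.0
time: 3.75
ee_pos: [0.5086, -0.3108, 0.1595]
eef_rot: [0.829, 0.56, -0.0, 0.0]
ft_force: [-0.3, -0.7, 0.6]
width: 0.0386
grip_force: 0.0
time: 4.45
ee_pos: [0.51, -0.3112, 0.2839]
eef_rot: [0.829, 0.56, 0.001, 0.003]
ft_force: [0.2, -0.3, -0.0]
width: 0.0005
grip_force: 0.0
[0.33545672 0.36670877]
t 4.5 at [ 0.51   -0.3112  0.2839] th 68.1 tilt [ 0.005 -0.003 -1.   ] w 0.0005 F [ 0.2 -0.3 -0. ]
yaw total -0.094 shift total [ 3.093 -1.639  0.124]
```

View pics/lift.png

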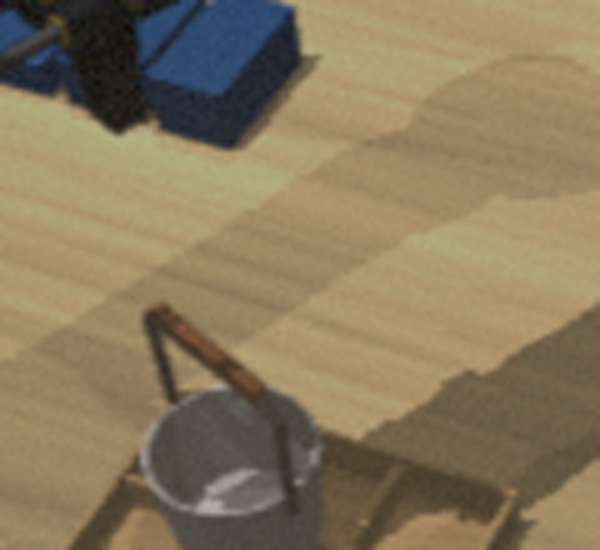

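```bash
python3 -m crank '0 0 0 0 0.4;0 0 0 0 0.4;0 0 0 0 0.4;0 0 0 0 0.4;0 0 0 0 0.4;0 0 0 0 0.4;0 0 0 0 0.4;0 0 0 0 0.4;0 0 0 0 0.4;0 0 0 0 0.4' 50
python3 -m crank '0 0 0.15 0 0.4;0 0 0.16 0 0.4;0 0 0.16 0 0.4;0 0 0.15 0 0.4;0 0 0 0 -1;0 0 0 0 -1;0 0 0 0 -1;0 0 0 0 -1;0 0 0 0 -1;0 0 0 0 -1'
python3 -m crank '0 0 0 0 -1;0 0 0 0 -1;0 0 0 0 -1'
```

```text
time: 5.5
ee_pos: [0.5086, -0.3109, 0.2795]
eef_rot: [0.829, 0.56, 0.0, 0.0]
ft_force: [-0.1, -0.5, -0.1]
width: 0.0602
grip_force: 0.0
time: 6.5
ee_pos: [0.5089, -0.311, 0.1561]
eef_rot: [0.829, 0.56, 0.0, 0.001]
ft_force: [-0.3, -0.9, 0.5]
width: 0.021
grip_force: 0.0
time: 6.8
ee_pos: [0.5086, -0.3108, 0.1555]
eef_rot: [0.829, 0.56, -0.0, 0.0]
ft_force: [-0.2, -0.7, -0.0]
width: 0.0024
grip_force: 0.0
```

```bash
python3 -c "
from h import *
s=cam('scene');print(px(s,read_state()['ee_pos']),px(s,[.51,-.3112,.2839]));a=cv2.resize(s['img'][70:210,170:310],None,fx=3,fy=3)
w=cam('wrist');b=cv2.resize(w['img'][90:370,150:430],None,fx=1.5,fy=1.5)
cv2.imwrite('pics/g1.png',np.hstack([a,b[:420,:380]]))"
```

```text
[226.33005445 149.73412496] [216.48227754 113.61981317]
```

View pics/g1.png

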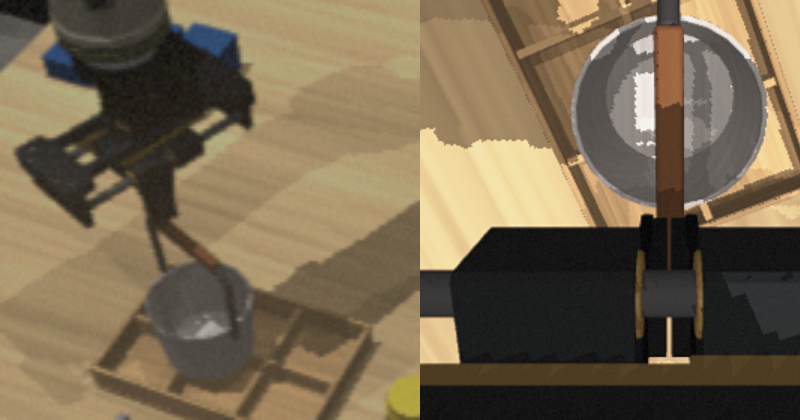

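```bash
python3 -m crank '0 0 0 0 0.1;0 0 0 0 0.1;0 0 0 0 0.1;0 0 0 0 0.1;0 0 0 0 0.1;0 0 0 0 0.1;0 0 0 0 0.1;0 0 0.04 0 0.1;0 0 0.04 0 0.1;0 0 0.04 0 0.1' 50
python3 -m crank '0 0 0 0 -1;0 0 0 0 -1;0 0 0 0 -1;0 0 0 0 -1;0 0 0 0 -1;0 0 0 0 -1;0 0 0 0 -1;0 0 0 0 -1'
```

```text
time: 7.9
ee_pos: [0.5083, -0.3107, 0.1304]
eef_rot: [0.829, 0.56, -0.0, -0.0]
ft_force: [-0.9, -0.1, -0.2]
width: 0.048
grip_force: 0.0
time: 8.7
ee_pos: [0.5087, -0.311, 0.1316]
eef_rot: [0.829, 0.56, 0.0, 0.0]
ft_force: [1.0, -1.0, 1.6]
width: 0.0092
grip_force: 50.0
```

```bash
python3 -m crank '0 0 -0.03 0 -1;0 0 -0.06 0 -1;0 0 -0.1 0 -1;0 0 -0.12 0 -1;0 0 -0.12 0 -1;0 0 -0.06 0 -1;0 0 0 0 -1;0 0 0 0 -1' 55
python3 -c "
from h import *
a=-.2352; u=np.array([np.cos(a),np.sin(a)]); v=np.array([-np.sin(a),np.cos(a)])
S=np.array([.5462,.345])-.08*u
P=S-.12*u-.028*v; print(P)
go(*P,.230,90+np.degrees(a))
s=cam('scene');a=cv2.resize(s['img'][60:200,160:300],None,fx=3,fy=3)
w=cam('wrist');b=cv2.resize(w['img'][90:370,150:430],None,fx=1.5,fy=1.5)
cv2.imwrite('pics/g2.png',np.hstack([a,b[:420,:380]]))"
```

```text
time: 9.5
ee_pos: [0.5083, -0.3107, 0.2287]
eef_rot: [0.829, 0.56, -0.0, -0.0]
ft_force: [-0.2, 0.6, -3.5]
width: 0.0096
grip_force: 55.0
[0.3451814 0.3643784]
t 9.5 at [ 0.5083 -0.3107  0.2287] th 68.1 tilt [-0.001  0.    -1.   ] w 0.0096 F [-0.2  0.6 -3.5]
yaw total -0.094 shift total [ 3.092 -1.58  -0.005]
```

View pics/g2.png

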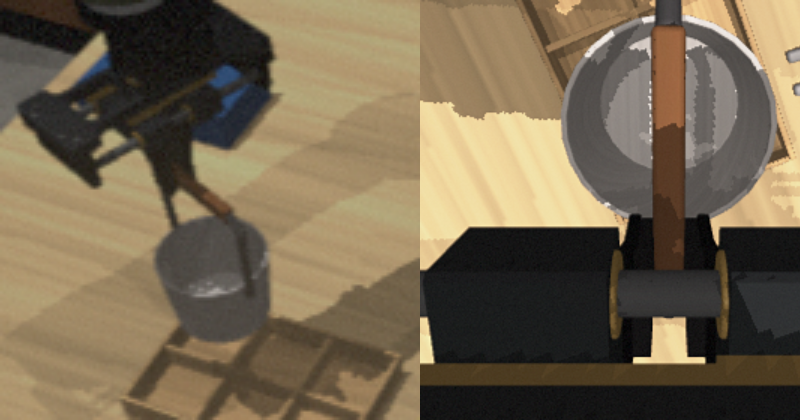

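```bash
python3 -m crank '0 0 -0.02 -0.047 -1;0 0 0 -0.047 -1;0.08 -0.04 0 0 -1;0.15 -0.08 0 0 -1;0.17 -0.087 0 0 -1;0.17 -0.087 0 0 -1;0.17 -0.087 0 0 -1;0.17 -0.087 0 0 -1;0.17 -0.087 0 0 -1;0.17 -0.087 0 0 -1'
python3 -m crank '0.17 -0.087 0 0 -1;0.17 -0.087 0 0 -1;0.17 -0.087 0 0 -1;0.17 -0.087 0 0 -1;0.17 -0.087 0 0 -1;0.17 -0.087 0 0 -1;0.17 -0.087 0 0 -1;0.17 -0.087 0 0 -1;0.17 -0.087 0 0 -1;0.17 -0.087 0 0 -1'
python3 -m crank '0.13 -0.067 0 0 -1;0.06 -0.03 0 0 -1;0 0 0 0 -1;0 0 0 0 -1'
python3 -c "
from h import *
a=-.2352; u=np.array([np.cos(a),np.sin(a)]); v=np.array([-np.sin(a),np.cos(a)])
S=np.array([.5462,.345])-.08*u
go(*(S-.12*u-.028*v),.230,90+np.degrees(a))
go(*(S-.028*v),.230,90+np.degrees(a))
w=cam('wrist');cv2.imwrite('pics/w3.png',w['img'])
for d,z in((.108,.255),(.09,.23),(.07,.23),(0,.242)): print(px(w,[*(np.array([.5462,.345])-d*u),z]))
print(px(w,read_state()['ee_pos']))
t=cam('top');crop(t['img'],120,180,240,300,'t3.png',5)
"
```

```text
time: 10.6
ee_pos: [0.4408, -0.0365, 0.2325]
eef_rot: [0.785, 0.619, -0.001, -0.0]
ft_force: [0.5, -0.5, -2.3]
width: 0.0093
grip_force: 55.0
time: 11.6
ee_pos: [0.3511, 0.3342, 0.2331]
eef_rot: [0.785, 0.619, 0.0, 0.001]
ft_force: [1.3, -1.4, -2.4]
width: 0.01
grip_force: 55.0
time: 12.0
ee_pos: [0.3414, 0.3742, 0.2327]
eef_rot: [0.785, 0.62, -0.001, -0.0]
ft_force: [1.5, 0.2, -2.4]
width: 0.0095
grip_force: 55.0
t 12.0 at [0.3414 0.3742 0.2327] th 76.6 tilt [-0.001 -0.001 -1.   ] w 0.0095 F [ 1.5  0.2 -2.4]
yaw total 0.001 shift total [-0.043  0.03   0.014]
t 12.0 at [0.3414 0.3742 0.2327] th 76.6 tilt [-0.001 -0.001 -1.   ] w 0.0095 F [ 1.5  0.2 -2.4]
yaw total 0.001 shift total [-0.043  0.63   0.013]
[498.92421343 210.67664729]
[507.03066055 198.11333671]
[540.1896021  198.15000826]
[676.86594058 203.94276475]
[315.88253567 230.20312893]
```

View pics/w3.png

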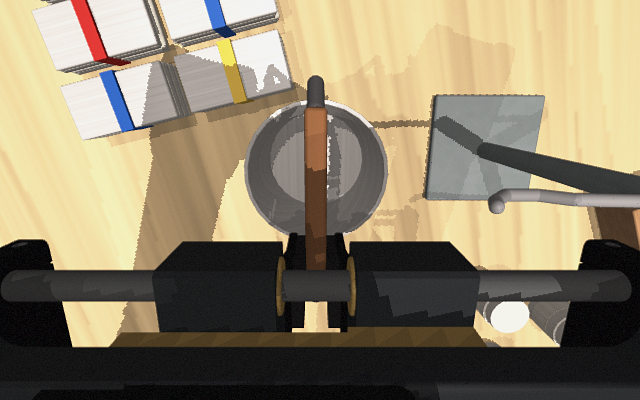

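View pics/t3.png

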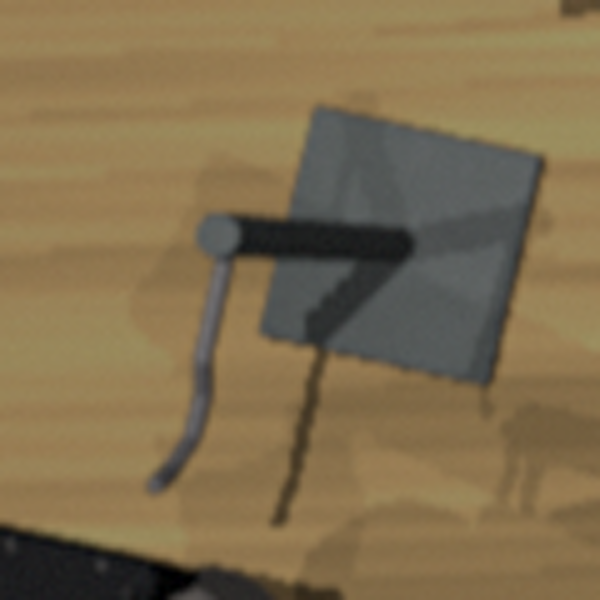

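```bash
python3 -m crank '-0.03 0 0 0 -1;0 0.05 0 0 -1;0 0.08 0 0 -1;0 0.1 0 0 -1;0 0.1 0 0 -1;0 0.1 0 0 -1;0 0.1 0 0 -1;0 0.06 0 0 -1;0 0.04 0 0 -1;0 0 0 0 -1'
python3 -c "
from h import *
a=-.2352; u=np.array([np.cos(a),np.sin(a)]); v=np.array([-np.sin(a),np.cos(a)])
S=np.array([.5462,.345])-.08*u
go(*(S-.028*v),.230,90+np.degrees(a))
w=cam('wrist');s=cam('scene')
cv2.imwrite('pics/w4.png',np.hstack([w['img'][60:360,150:480],cv2.resize(s['img'][120:270,400:520],None,fx=2.5,fy=2)]))
for d,z in((.108,.255),(.09,.23),(.07,.23),(0,.242)): print(px(w,[*(np.array([.5462,.345])-d*u),z]))
"
```

```text
time: 13.1
ee_pos: [0.4638, 0.339, 0.233]
eef_rot: [0.785, 0.619, -0.0, -0.0]
ft_force: [-0.1, -0.7, -2.3]
width: 0.0093
grip_force: 55.0
t 13.1 at [0.4638 0.339  0.233 ] th 76.5 tilt [-0.001 -0.    -1.   ] w 0.0093 F [-0.1 -0.7 -2.3]
yaw total -0.001 shift total [-0.015 -0.006  0.015]
[259.33357504 200.09195424]
[296.07391645 188.6992805 ]
[329.40129753 188.66623485]
[454.02275962 193.63710724]
```

View pics/w4.png

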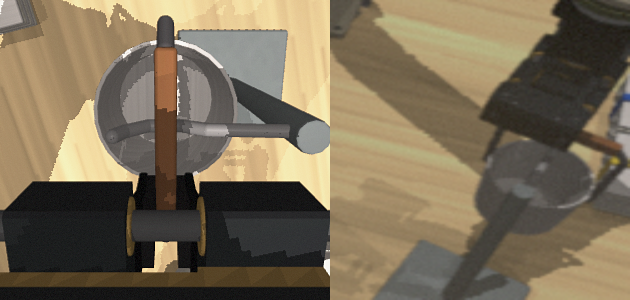

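```bash
python3 -m crank '0 0.006 0.04 0 -1;0 0 0.05 0 -1;0 0 0.05 0 -1;0 0 0.03 0 -1;0 0 0.02 0 -1;0 0 0 0 -1'
python3 -m crank '0 0 0.01 0 -1;0 0 0 0 -1'
python3 -m crank '0 0 0.01 0 -1;0 0 0 0 -1'
```

```text
time: 13.8
ee_pos: [0.4638, 0.3392, 0.1956]
eef_rot: [0.785, 0.619, -0.0, 0.0]
ft_force: [-1.3, -0.8, -0.8]
width: 0.0095
grip_force: 55.0
time: 14.0
ee_pos: [0.4641, 0.3393, 0.1949]
eef_rot: [0.785, 0.619, 0.0, 0.001]
ft_force: [-5.9, -7.8, 13.4]
width: 0.0096
grip_force: 55.0
time: 14.2
ee_pos: [0.4642, 0.3394, 0.1936]
eef_rot: [0.785, 0.619, 0.0, 0.001]
ft_force: [-6.8, -9.0, 19.5]
width: 0.0093
grip_force: 55.0
```

```bash
python3 -m crank '0 0 -0.015 0 -1;0 -0.01 0 0 -1;0 0 0 0 -1' 
python3 -m crank '0 0 0.003 0 -0.6;0 0 0 0 -0.6;0 0 0 0 -0.6;0 0 0 0 -0.6;0 0 0 0 -0.6;0 0 0 0 -0.6;0 0 0 0 -0.6;0 0 0 0 -0.6'
python3 -c "
from h import *
w=cam('wrist');s=cam('scene')
cv2.imwrite('pics/w5.png',np.hstack([w['img'][60:360,150:480],cv2.resize(s['img'][120:270,400:520],None,fx=2.5,fy=2)]))
"
```

```text
time: 14.5
ee_pos: [0.462, 0.3401, 0.1945]
eef_rot: [0.785, 0.619, 0.0, 0.0]
ft_force: [-0.3, -0.1, 0.5]
width: 0.0095
grip_force: 55.0
time: 15.3
ee_pos: [0.4621, 0.3398, 0.1938]
eef_rot: [0.785, 0.619, -0.0, 0.0]
ft_force: [0.1, 0.1, 0.5]
width: 0.0172
grip_force: 0.0
```

View pics/w5.png

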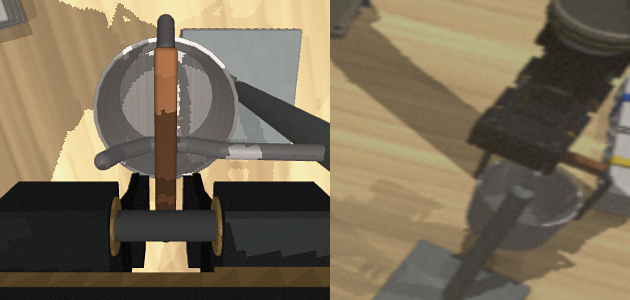

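The pail is hanging from the hook seat. Picture views are used up, so from here I measure in code. First I retreat upward, then do a gentle touch on bare bench to find the true fingertip height, which looks about 28 mm off the reported TCP.

```bash
python3 -m crank '0 0 0 0 -0.2;0 0 0 0 -0.2;0 0 -0.05 0 -0.2;0 0 -0.1 0 -0.2;0 0 -0.15 0 -0.2;0 0 -0.2 0 -0.2;0 0 -0.1 0 -0.2;0 0 0 0 -0.2' 
python3 -c "
from h import *
go(.38,.2,.06,75.9)
s=cam('scene');t=cam('top')
cv2.imwrite('pics/s6.png',s['img']);cv2.imwrite('pics/t6.png',t['img'])
h=cv2.cvtColor(t['img'],cv2.COLOR_BGR2HSV)
m=((h[...,1]<40)&(h[...,2]>125)).astype(np.uint8)
n,_,st,ce=cv2.connectedComponentsWithStats(m)
for i in range(1,n):
    if 60<st[i,4]<900: print(ce[i].round(1),st[i],ray(t,*ce[i],.07).round(4))
"
```

```text
time: 16.2
ee_pos: [0.4625, 0.3411, 0.3176]
eef_rot: [0.785, 0.62, 0.002, -0.0]
ft_force: [-0.5, -0.1, -1.0]
width: 0.0346
grip_force: 0.0
t 16.2 at [0.4625 0.3411 0.3176] th 76.6 tilt [ 0.004  0.003 -1.   ] w 0.0346 F [-0.5 -0.1 -1. ]
yaw total 0.007 shift total [-0.79  -0.232  1.284]
[340.4 193.2] [331 185  19  18 261] [ 0.631  -0.0432  0.07  ]
[288.7 200. ] [280 191  19  19 272] [0.6154 0.0921 0.07  ]
[268.7 232.4] [260 224  19  18 256] [0.532  0.1449 0.07  ]
[314.8 234.1] [305 225  20  19 285] [0.5256 0.0255 0.07  ]
[185.3 253.5] [178 246  14  20  99] [0.4815 0.3608 0.07  ]
[296.9 268.6] [288 260  18  18 258] [0.4377 0.073  0.07  ]
[337.6 272. ] [328 263  19  19 274] [ 0.4272 -0.0316  0.07  ]
[140.4 340.2] [129 336  19  13 145] [0.2648 0.4727 0.07  ]
```

```bash
python3 -m crank '-0.2 -0.058 0 0 -1;-0.2 -0.058 0 0 -1;-0.2 -0.058 0 0 -1;-0.19 -0.058 0 0 -1;0 0 0.24 0 -1;0 0 0.24 0 -1;0 0 0.24 0 -1;0 0 0.24 0 -1;0 0 0.24 0 -1;0 0 0.16 0 -1' 20
python3 -m crank '0 0 0.1 0 -1;0 0 0.1 0 -1;0 0 0 0 -1'
python3 -m crank '0 0 0.05 0 -1;0 0 0 0 -1'
python3 -m crank '0 0 0.05 0 -1;0 0 0 0 -1'
```

```text
time: 17.3
ee_pos: [0.3858, 0.2091, 0.0396]
eef_rot: [0.784, 0.62, -0.003, -0.001]
ft_force: [1.5, -0.2, 0.7]
width: 0.0004
grip_force: 0.0
time: 17.6
ee_pos: [0.3855, 0.2091, 0.0009]
eef_rot: [0.784, 0.621, -0.003, -0.001]
ft_force: [-0.8, 0.9, 1.0]
width: 0.0006
grip_force: 0.0
time: 17.8
ee_pos: [0.3879, 0.2098, -0.0069]
eef_rot: [0.784, 0.62, -0.001, 0.0]
ft_force: [-1.2, -0.4, 0.4]
width: 0.0002
grip_force: 0.0
time: 18.0
ee_pos: [0.3879, 0.2096, -0.0172]
eef_rot: [0.784, 0.62, -0.001, 0.0]
ft_force: [0.0, 2.1, -0.0]
width: 0.0004
grip_force: 0.0
```

```bash
python3 -m crank '0 0 0.03 0 -1;0 0 0 0 -1'
python3 -m crank '0 0 0.015 0 -1;0 0 0 0 -1'
python3 -m crank '0 0 0.015 0 -1;0 0 0 0 -1'
```

```text
time: 18.2
ee_pos: [0.3878, 0.2099, -0.023]
eef_rot: [0.784, 0.62, -0.001, 0.0]
ft_force: [0.4, -0.1, 0.0]
width: 0.0002
grip_force: 0.0
time: 18.4
ee_pos: [0.3879, 0.21, -0.0258]
eef_rot: [0.784, 0.62, -0.001, 0.0]
ft_force: [0.9, -1.2, 0.0]
width: 0.0007
grip_force: 0.0
time: 18.6
ee_pos: [0.3879, 0.21, -0.0288]
eef_rot: [0.784, 0.62, -0.001, 0.0]
ft_force: [0.7, -0.1, -0.2]
width: 0.0005
grip_force: 0.0
```

```bash
python3 -m crank '0 0 0.015 0 -1;0 0 0 0 -1'
python3 -m crank '0 0 0.012 0 -1;0 0 0 0 -1'
```

```text
time: 18.8
ee_pos: [0.3882, 0.2102, -0.0307]
eef_rot: [0.784, 0.62, -0.001, 0.001]
ft_force: [-6.0, -4.4, 22.7]
width: 0.0004
grip_force: 11.2
time: 19.0
ee_pos: [0.3884, 0.2101, -0.031]
eef_rot: [0.784, 0.62, -0.002, 0.002]
ft_force: [-21.2, -15.6, 73.5]
width: 0.0006
grip_force: 36.6
```

```bash
python3 -m crank '0 0 -0.1 0.09 1;0 0 -0.1 0.09 1;0 0 -0.2 0.09 1;0 0 -0.2 0.08 1;0 0 -0.1 0 1;0 0 0 0 1'
python3 - <<'E'
from h import *
s=cam("scene");t=cam("top");w=dict(s)
c=cams.camera("wrist");T=np.eye(4);T[:3,:3]=R.from_euler("z",68.2,degrees=True).as_matrix()@np.diag([1,-1,-1]);T[:3,3]=[.5196,-.2922,.2813]
T=T@c["mount"];w=dict(K=c["K"],R=T[:3,:3],t=T[:3,3])
Rr=lambda x,y:(360+(x-390)/3,180+y/3); S=lambda x,y:(190+x/6,130+y/6)
A,B,z=.0775,.115,.032
ow=[(w,(217,83),(-A,B,z)),(w,(324,33),(A,B,z)),(w,(384,199),(A,-B,z)),(w,(287,236),(-A,-B,z))]
ot=[(t,Rr(447,90),(A,B,z)),(t,Rr(706,88),(A,-B,z)),(t,Rr(708,252),(-A,-B,z)),(t,Rr(447,263),(-A,B,z)),(s,S(68,378),(A,-B,z)),(s,S(622,297),(-A,B,z))]
for o in(ow,ot,ow+ot):
    q,r=fit(o,[.52,-.26,0]);print(q.round(4),np.degrees(q[2]).round(2),r)
go(.4377,.073,.1,45)
E
```

```text
time: 19.6
ee_pos: [0.39, 0.2109, 0.1085]
eef_rot: [0.923, 0.384, 0.002, 0.001]
ft_force: [-0.1, -0.9, -1.5]
width: 0.04
grip_force: 0.0
[ 0.5153 -0.2639  0.0223] 1.28 [[-7.1, 0.0], [0.7, -3.6], [5.5, 0.5], [-0.7, 4.8]]
[ 0.5114 -0.2618 -0.0044] -0.25 [[-0.4, -0.7], [-1.8, -1.2], [-0.1, 1.9], [1.0, -0.5], [-1.2, -1.4], [0.8, -2.0]]
[ 0.5135 -0.2632  0.0133] 0.76 [[-8.2, -0.8], [0.1, -3.4], [3.5, 1.3], [-2.9, 4.7], [-0.4, -0.7], [-1.8, -2.7], [0.9, 0.4], [2.0, -0.6], [-2.0, -0.4], [-0.1, -2.3]]
t 19.8 at [0.3878 0.2097 0.1052] th 45.2 tilt [-0.002 -0.002 -1.   ] w 0.0524 F [ 0.2 -0.4  0.1]
yaw total 0.002 shift total [-0.307  0.66   0.027]
```

```bash
cat >> h.py <<'E'
def whites(c,z=.07,smin=60,smax=9000):
    h=cv2.cvtColor(c["img"],cv2.COLOR_BGR2HSV)
    m=((h[...,1]<45)&(h[...,2]>(125 if c["img"] is not None else 0))).astype(np.uint8)
    n,_,st,ce=cv2.connectedComponentsWithStats(m);o=[]
    for i in range(1,n):
        if smin<st[i,4]<smax:o.append((ce[i].round(1),st[i],ray(c,*ce[i],z).round(4)))
    return o
E
python3 -m crank '-0.07 0.16 0 0 1;-0.08 0.17 0 0 1;-0.08 0.17 0 0 1;-0.07 0.16 0 0 1;0 0 0 0 1;0 0 0 0 1'
python3 -c "
from h import *
go(.4377,.073,.003,45)
w=cam('wrist');cv2.imwrite('pics/w7.png',w['img'])
for p in ([.4377,.073,.07],[.4272,-.0316,.07],[.5256,.0255,.07],[.532,.1449,.07]): print(px(w,p).round())
h=cv2.cvtColor(w['img'],cv2.COLOR_BGR2HSV)
for o in whites(w,.07,300,20000): print(*o)
"
```

```text
time: 20.35
ee_pos: [0.4387, 0.0744, 0.1049]
eef_rot: [0.923, 0.384, -0.002, -0.001]
ft_force: [0.5, 1.0, -0.1]
width: 0.0864
grip_force: 0.0
t 20.4 at [0.4387 0.0744 0.1049] th 45.1 tilt [-0.004 -0.    -1.   ] w 0.0864 F [ 0.5  1.  -0.1]
yaw total 0.001 shift total [-0.007  0.002  0.509]
[315. 215.]
[400. 314.]
[454. 176.]
[341.  34.]
[336.   34.8] [ 297    0   78   78 4934] [0.5296 0.1466 0.07  ]
[493.4  15.6] [ 448    0   89   43 2219] [0.6048 0.0867 0.07  ]
[620.5 136.6] [ 585   96   55   75 2322] [ 0.6209 -0.0319  0.07  ]
[449. 170.] [ 409  132   77   73 3883] [0.5258 0.031  0.07  ]
[309.4 208.3] [ 285  181   58   58 2272] [0.4384 0.0791 0.07  ]
[393.9 316.3] [ 367  301   56   31 1485] [ 0.4225 -0.0296  0.07  ]
```

```bash
python3 -m crank '0 0 0.13 0 1;0 0 0.15 0 1;0 0 0.15 0 1;0 0 0.08 0 1;0 0 0 0 -1;0 0 0 0 -1;0 0 0 0 -1;0 0 0 0 -1;0 0 0 0 -1;0 0 0 0 -1' 25
python3 -m crank '0 0 -0.08 0 -1;0 0 -0.15 0 -1;0 0 -0.2 0 -1;0 0 -0.15 0 -1;0 0 0 0 -1'
python3 -c "
from h import *
go(.513,-.263,.12,45)
for a in(-.0375,.0375):
  for b in(-.075,0,.075): print(a,b,.513+a*1-.009*b,-.263+b+.009*a)
go(.513-.0375,-.263+.075,.12,45)"
```

```text
time: 21.4
ee_pos: [0.4397, 0.0745, 0.0046]
eef_rot: [0.923, 0.384, -0.0, 0.001]
ft_force: [-2.0, 0.3, 5.5]
width: 0.0517
grip_force: 25.0
time: 21.9
ee_pos: [0.4419, 0.0749, 0.1236]
eef_rot: [0.923, 0.384, 0.002, 0.002]
ft_force: [1.1, -0.2, -1.2]
width: 0.0514
grip_force: 25.0
t 21.9 at [0.4419 0.0749 0.1236] th 45.2 tilt [ 0.005 -0.002 -1.   ] w 0.0514 F [ 1.1 -0.2 -1.2]
yaw total 0.002 shift total [-0.943  1.446  0.024]
-0.0375 -0.075 0.476175 -0.3383375
-0.0375 0 0.47550000000000003 -0.2633375
-0.0375 0.075 0.47482500000000005 -0.1883375
0.0375 -0.075 0.551175 -0.33766250000000003
0.0375 0 0.5505 -0.2626625
0.0375 0.075 0.549825 -0.1876625
t 21.9 at [0.4419 0.0749 0.1236] th 45.2 tilt [ 0.005 -0.002 -1.   ] w 0.0514 F [ 1.1 -0.2 -1.2]
yaw total 0.002 shift total [-0.811  1.048  0.022]
```

```bash
python3 -m crank '-0.06 0.1 0 0 -1;-0.12 0.18 0 0 -1;-0.12 0.18 0 0 -1;-0.12 0.18 0 0 -1;-0.12 0.18 0 0 -1;-0.12 0.18 0 0 -1;-0.12 0.18 0 0 -1;-0.1 0.16 0 0 -1;-0.06 0.1 0 0 -1;0 0 0 0 -1'
python3 -m crank '0 0 -0.3 0 -1;0 0 -0.2 0 -1;0 0 0 0 -1;0 0 0 0 -1'
python3 - <<'E'
from h import *
from scipy.optimize import minimize
w=cam("wrist");t=cam("top");s=cam("scene")
cv2.imwrite("pics/w8.png",w["img"]);cv2.imwrite("pics/t8.png",t["img"])
A,B=.0775,.115
segs=[]
for z in(.032,):
    for x in(-A,-A+.005,-.0025,.0025,A-.005,A): segs.append(((x,-B),(x,B)))
    for y in(-B,-B+.005,-.04,-.035,.035,.04,B-.005,B): segs.append(((-A,y),(A,y)))
pts=np.concatenate([np.linspace(a,b,80) for a,b in segs])
nrm=np.concatenate([np.tile([1,0] if a[0]==b[0] else [0,1],(80,1)) for a,b in segs])
def score(q,c,g):
    r=np.array([[np.cos(q[2]),-np.sin(q[2])],[np.sin(q[2]),np.cos(q[2])]])
    p=pts@r.T+q[:2];P=np.c_[p,np.full(len(p),.032)]
    n=np.c_[nrm@r.T,np.zeros(len(p))]*.001
    def pr(P):
        k=(P-c["t"])@c["R"]@c["K"].T;return k[:,:2]/k[:,2:]
    u=pr(P);d=pr(P+n)-u;d/=np.linalg.norm(d,axis=1)[:,None]
    ok=(u[:,0]>2)&(u[:,0]<637)&(u[:,1]>2)&(u[:,1]<(225 if c is w else 397))
    m=u.astype(np.float32)
    gx=cv2.remap(g[0],m[:,0],m[:,1],1).ravel();gy=cv2.remap(g[1],m[:,0],m[:,1],1).ravel()
    return np.minimum(np.abs(gx*d[:,0]+gy*d[:,1]),60)[ok].sum()/max(ok.sum(),300)
for nm,c in(("w",w),("t",t),("s",s)):
    im=cv2.GaussianBlur(cv2.cvtColor(c["img"],cv2.COLOR_BGR2GRAY),(0,0),1.2).astype(np.float32)
    g=(cv2.Sobel(im,5,1,0),cv2.Sobel(im,5,0,1))
    best=max(((score((x,y,a),c,g),x,y,a) for x in np.arange(.501,.526,.002) for y in np.arange(-.276,-.25,.002) for a in np.radians(np.arange(-4,5,1))))
    r=minimize(lambda q:-score((q[0]/100,q[1]/100,q[2]/100),c,g),np.array(best[1:])*100,method="Nelder-Mead")
    print(nm,np.round(best,4),(r.x/100).round(4),np.degrees(r.x[2]/100).round(2),-r.fun)
go(.476,-.338,.2,45)
E
```

```text
time: 22.9
ee_pos: [0.5104, -0.2656, 0.1186]
eef_rot: [0.924, 0.382, -0.001, -0.0]
ft_force: [-0.7, -0.0, -1.5]
width: 0.0515
grip_force: 25.0
time: 23.3
ee_pos: [0.5116, -0.261, 0.2102]
eef_rot: [0.923, 0.384, -0.001, 0.001]
ft_force: [-0.5, -0.2, -2.0]
width: 0.0518
grip_force: 25.0
w [45.3466  0.515  -0.262   0.    ] [ 0.5144 -0.2627  0.    ] 0.0 46.796972948387925
t [ 3.97418e+01  5.15000e-01 -2.52000e-01  1.75000e-02] [ 0.5144 -0.2527  0.0174] 1.0 39.94985365607542
s [49.2458  0.517  -0.26    0.    ] [ 0.5183 -0.2592  0.    ] 0.0 49.73997850287456
t 23.4 at [ 0.5106 -0.2611  0.2087] th 45.2 tilt [-0.004 -0.    -1.   ] w 0.0518 F [-0.1  0.6 -1.5]
yaw total 0.002 shift total [-0.394  0.15   0.044]
```

```bash
python3 -m crank '-0.19 0.076 0 0 -1;-0.2 0.076 0 0 -1;0 0 0.24 0 -1;0 0 0.24 0 -1;0 0 0.24 0 -1;0 0 0.12 0 -1;0 0 0.08 0 -1;0 0 0 0 -1'
python3 -c "
from h import *
go(.477,-.338,.011,45)"
```

```text
time: 24.25
ee_pos: [0.4764, -0.3375, 0.0241]
eef_rot: [0.923, 0.384, -0.002, -0.002]
ft_force: [-0.1, 0.2, -1.4]
width: 0.0516
grip_force: 25.0
t 24.2 at [ 0.4764 -0.3375  0.0241] th 45.2 tilt [-0.004  0.002 -1.   ] w 0.0516 F [-0.1  0.2 -1.4]
yaw total 0.002 shift total [0.001 0.004 0.065]
```

```bash
python3 -m crank '0 0 0.065 0 -1;0 0 0 0 1;0 0 0 0 1;0 0 0 0 1;0 0 -0.1 0 1;0 0 -0.2 0 1;0 0 -0.2 0 1;0 0 -0.1 0 1;0 0 0 0 1'
python3 -m crank '0.114 -0.157 0 0 1;0.114 -0.157 0 0 1;0.114 -0.157 0 0 1;0.114 -0.157 0 0 1;0.114 -0.157 0 0 1;0.115 -0.158 0 0 1;0.115 -0.158 0 0 1;0.116 -0.158 0 0 1;0 0 0 0 1'
python3 -c "
from h import *
t=cam('top');w=cam('wrist')
for o in whites(t): print(o[2],o[1][4])
print()
for o in whites(w,.07,300,20000): print(*o)
go(.427,-.03,.004,45)"
```

```text
time: 25.15
ee_pos: [0.48, -0.3395, 0.1379]
eef_rot: [0.923, 0.384, 0.001, 0.003]
ft_force: [1.1, 0.3, -0.1]
width: 0.0864
grip_force: 0.0
time: 26.05
ee_pos: [0.4278, -0.0264, 0.1333]
eef_rot: [0.922, 0.387, -0.001, 0.001]
ft_force: [0.7, -0.1, -0.1]
width: 0.0869
grip_force: 0.0
[ 0.6312 -0.0434  0.07  ] 263
[0.6164 0.0923 0.07  ] 268
[0.5312 0.1461 0.07  ] 272
[0.5263 0.0257 0.07  ] 276
[ 0.4776 -0.3443  0.07  ] 256
[0.4763 0.4    0.07  ] 80
[0.473  0.3674 0.07  ] 252
[0.3197 0.5578 0.07  ] 459
[0.3168 0.4837 0.07  ] 418
[0.2556 0.5577 0.07  ] 399
[0.253  0.4849 0.07  ] 417
[0.191  0.6309 0.07  ] 435
[0.1921 0.5567 0.07  ] 452
[0.1905 0.4837 0.07  ] 416
[0.1351 0.4845 0.07  ] 287
[0.1355 0.6309 0.07  ] 243
[0.1349 0.5574 0.07  ] 256

[532.6  23.2] [ 490    0   82   58 3180] [ 0.6252 -0.044   0.07  ]
[354.7  53. ] [ 319   16   71   77 4027] [0.5249 0.0282 0.07  ]
[308.1 195.7] [ 284  168   58   58 2036] [ 0.4279 -0.0225  0.07  ]
t 26.1 at [ 0.4283 -0.0309  0.1332] th 45.3 tilt [-0.001 -0.002 -1.   ] w 0.0871 F [ 0.5 -1.2  0.3]
yaw total 0.003 shift total [ 0.    -0.009  0.646]
```

```bash
python3 -m crank '0 0 0.15 0 1;0 0 0.18 0 1;0 0 0.18 0 1;0 0 0.13 0 1;0 0 0 0 -1;0 0 0 0 -1;0 0 0 0 -1;0 0 0 0 -1;0 0 0 0 -1;0 0 0 0 -1' 25
python3 -m crank '0 0 -0.08 0 -1;0 0 -0.15 0 -1;0 0 -0.2 0 -1;0 0 -0.2 0 -1;0 0 0 0 -1'
python3 -c "
from h import *
go(.552,-.338,.011,45)"
```

```text
time: 27.15
ee_pos: [0.4287, -0.0314, 0.006]
eef_rot: [0.923, 0.384, -0.0, 0.001]
ft_force: [-2.3, -0.4, 8.0]
width: 0.0515
grip_force: 25.0
time: 27.65
ee_pos: [0.4315, -0.0313, 0.1358]
eef_rot: [0.923, 0.384, 0.002, 0.003]
ft_force: [1.5, -0.5, -2.9]
width: 0.0514
grip_force: 25.0
t 27.6 at [ 0.4315 -0.0313  0.1358] th 45.2 tilt [ 0.006 -0.005 -1.   ] w 0.0514 F [ 1.5 -0.5 -2.9]
yaw total 0.002 shift total [-0.659  1.506  0.635]
```

```bash
python3 -m crank '-0.08 0.19 0 0 -1;-0.08 0.19 0 0 -1;-0.08 0.19 0 0 -1;-0.08 0.19 0 0 -1;-0.08 0.19 0 0 -1;-0.08 0.19 0 0 -1;-0.08 0.19 0 0 -1;-0.09 0.18 0 0 -1;0 0 0 0 -1'
python3 -m crank '0 0 0.18 0 -1;0 0 0.18 0 -1;0 0 0.12 0 -1;0 0 0.05 0 -1;0 0 0 0 -1'
python3 -c "
from h import *
go(.552,-.338,.0115,45)"
```

```text
time: 28.55
ee_pos: [0.5501, -0.3422, 0.129]
eef_rot: [0.925, 0.381, -0.002, 0.0]
ft_force: [-0.8, 0.3, -1.6]
width: 0.0513
grip_force: 25.0
time: 29.05
ee_pos: [0.55, -0.3355, 0.0239]
eef_rot: [0.923, 0.384, -0.001, -0.001]
ft_force: [-0.1, 0.2, -0.7]
width: 0.0512
grip_force: 25.0
t 29.1 at [ 0.55   -0.3355  0.0239] th 45.2 tilt [-0.003  0.    -1.   ] w 0.0512 F [-0.1  0.2 -0.7]
yaw total 0.002 shift total [-0.002  0.016  0.062]
```

```bash
python3 -m crank '0 0.015 0.06 0 -1;0 0 0 0 1;0 0 0 0 1;0 0 0 0 1;0 0 -0.1 0 1;0 0 -0.2 0 1;0 0 -0.2 0 1;0 0 -0.1 0 1;0 0 0 0 1'
python3 -m crank '0.134 -0.153 0 0 1;0.134 -0.153 0 0 1;0.134 -0.153 0 0 1;0.134 -0.153 0 0 1;0.134 -0.153 0 0 1;0.134 -0.153 0 0 1;0.134 -0.153 0 0 1;0.134 -0.153 0 0 1;0.134 -0.153 0 0 1;0 0 0 0 1'
python3 -c "
from h import *
t=cam('top');w=cam('wrist')
for o in whites(t)[:7]: print(o[2],o[1][4])
print()
for o in whites(w,.07,300,20000): print(*o)
go(.526,.027,.004,45)"
```

```text
time: 29.95
ee_pos: [0.5553, -0.3389, 0.138]
eef_rot: [0.923, 0.384, 0.001, 0.003]
ft_force: [0.3, -0.1, 0.1]
width: 0.087
grip_force: 0.0
time: 30.95
ee_pos: [0.5268, 0.0336, 0.1334]
eef_rot: [0.922, 0.388, -0.0, -0.0]
ft_force: [0.2, 0.2, -0.5]
width: 0.0871
grip_force: 0.0
[ 0.6339 -0.0462  0.07  ] 211
[0.6206 0.0939 0.07  ] 200
[ 0.5545 -0.3434  0.07  ] 259
[ 0.4775 -0.3442  0.07  ] 257
[0.4766 0.3999 0.07  ] 80
[0.473  0.3674 0.07  ] 252
[0.3199 0.5577 0.07  ] 462

[339.2  54.6] [ 305   17   69   77 4023] [0.6153 0.0947 0.07  ]
[207.6  84.6] [ 172   50   73   72 3880] [0.5338 0.1467 0.07  ]
[472.5 171.6] [ 436  139   69   64 3037] [ 0.6312 -0.0384  0.07  ]
[310.1 196.3] [ 286  169   57   56 1888] [0.5278 0.0356 0.07  ]
t 31.1 at [0.5275 0.0277 0.1329] th 45.3 tilt [-0.001 -0.002 -1.   ] w 0.087 F [ 1.4 -0.9 -0.2]
yaw total 0.003 shift total [-0.007 -0.003  0.644]
```

```bash
python3 -m crank '0 0 0.15 0 1;0 0 0.18 0 1;0 0 0.18 0 1;0 0 0.13 0 1;0 0 0 0 -1;0 0 0 0 -1;0 0 0 0 -1;0 0 0 0 -1;0 0 0 0 -1;0 0 0 0 -1' 25
python3 -m crank '0 0 -0.08 0 -1;0 0 -0.15 0 -1;0 0 -0.2 0 -1;0 0 -0.2 0 -1;0 0 0 0 -1;0 0 0 0 -1'
python3 -c "
from h import *
go(.477,-.263,.011,45)"
```

```text
time: 32.05
ee_pos: [0.5281, 0.0269, 0.0059]
eef_rot: [0.923, 0.384, -0.0, 0.001]
ft_force: [-1.4, 0.2, 7.0]
width: 0.0516
grip_force: 25.0
time: 32.65
ee_pos: [0.5282, 0.0268, 0.1322]
eef_rot: [0.923, 0.384, -0.0, 0.001]
ft_force: [-1.0, -0.4, -1.8]
width: 0.0517
grip_force: 25.0
t 32.6 at [0.5282 0.0268 0.1322] th 45.2 tilt [ 0.001 -0.002 -1.   ] w 0.0517 F [-1.  -0.4 -1.8]
yaw total 0.002 shift total [-1.205  0.842  0.609]
```

```bash
python3 -m crank '-0.172 0.12 0 0 -1;-0.172 0.12 0 0 -1;-0.172 0.12 0 0 -1;-0.172 0.12 0 0 -1;-0.172 0.12 0 0 -1;-0.172 0.12 0 0 -1;-0.173 0.122 0 0 -1;0 0 0 0 -1;0 0 0 0 -1'
python3 -m crank '0 0 0.18 0 -1;0 0 0.18 0 -1;0 0 0.12 0 -1;0 0 0.05 0 -1;0 0 0 0 -1;0 0 0 0 -1'
python3 -c "
from h import *
go(.477,-.263,.0115,45)"
```

```text
time: 33.55
ee_pos: [0.4762, -0.2631, 0.1301]
eef_rot: [0.924, 0.383, -0.001, -0.001]
ft_force: [0.5, 0.2, -1.5]
width: 0.0513
grip_force: 25.0
time: 34.15
ee_pos: [0.4781, -0.2624, 0.0265]
eef_rot: [0.923, 0.385, -0.0, 0.001]
ft_force: [-0.5, -0.4, -0.4]
width: 0.0515
grip_force: 25.0
t 34.1 at [ 0.4781 -0.2624  0.0265] th 45.2 tilt [-0.    -0.002 -1.   ] w 0.0515 F [-0.5 -0.4 -0.4]
yaw total 0.003 shift total [-0.006 -0.002  0.075]
```

```bash
python3 -m crank '0 0 0.072 0 -1;0 0 0 0 1;0 0 0 0 1;0 0 0 0 1;0 0 -0.1 0 1;0 0 -0.2 0 1;0 0 -0.2 0 1;0 0 -0.1 0 1;0 0 0 0 1'
python3 -m crank '0.164 -0.125 0 0 1;0.164 -0.125 0 0 1;0.164 -0.125 0 0 1;0.164 -0.125 0 0 1;0.164 -0.125 0 0 1;0.164 -0.125 0 0 1;0.164 -0.125 0 0 1;0.164 -0.125 0 0 1;0.164 -0.125 0 0 1;0.163 -0.123 0 0 1'
python3 -m crank '0 0 0 0 1;0 0 0 0 1'
python3 -c "
from h import *
t=cam('top');w=cam('wrist')
for o in whites(t)[:7]: print(o[2],o[1][4])
print()
for o in whites(w,.07,300,20000): print(*o)
go(.532,.146,.004,45)"
```

```text
time: 35.05
ee_pos: [0.4792, -0.2634, 0.1346]
eef_rot: [0.923, 0.384, 0.001, 0.003]
ft_force: [0.5, 0.3, -0.1]
width: 0.0864
grip_force: 0.0
time: 36.05
ee_pos: [0.531, 0.1471, 0.1297]
eef_rot: [0.923, 0.384, -0.001, 0.0]
ft_force: [-0.5, -0.9, -0.3]
width: 0.0869
grip_force: 0.0
time: 36.25
ee_pos: [0.5307, 0.1469, 0.1297]
eef_rot: [0.923, 0.385, -0.001, -0.0]
ft_force: [-0.6, -0.3, 0.5]
width: 0.0871
grip_force: 0.0
[ 0.6311 -0.0433  0.07  ] 265
[0.6225 0.0859 0.07  ] 146
[ 0.5545 -0.3434  0.07  ] 259
[ 0.4777 -0.2678  0.07  ] 263
[ 0.4775 -0.3442  0.07  ] 257
[0.4765 0.4    0.07  ] 81
[0.4724 0.3681 0.07  ] 238

[225.8  18.9] [ 172    0   92   50 2407] [0.5799 0.2796 0.07  ]
[172.4  44.4] [ 124   17   88   61 1661] [0.5417 0.2952 0.07  ]
[438.4 169.5] [ 402  136   69   66 3133] [0.6165 0.0975 0.07  ]
[308.6 193.4] [ 282  164   61   62 2248] [0.533  0.1539 0.07  ]
t 36.4 at [0.5313 0.1446 0.1298] th 45.1 tilt [-0.002 -0.002 -1.   ] w 0.0872 F [ 0.5  0.5 -0.3]
yaw total 0.001 shift total [ 0.009 -0.002  0.629]
```

```bash
python3 -m crank '0.005 0 0.15 0 1;0 0 0.18 0 1;0 0 0.18 0 1;0 0 0.115 0 1;0 0 0 0 -1;0 0 0 0 -1;0 0 0 0 -1;0 0 0 0 -1;0 0 0 0 -1;0 0 0 0 -1' 25
python3 -m crank '0 0 -0.08 0 -1;0 0 -0.15 0 -1;0 0 -0.2 0 -1;0 0 -0.2 0 -1;0 0 0 0 -1;0 0 0 0 -1'
python3 -c "
from h import *
go(.552,-.263,.011,45)"
```

```text
time: 37.35
ee_pos: [0.5324, 0.1465, 0.0063]
eef_rot: [0.923, 0.384, -0.0, 0.001]
ft_force: [-1.2, -1.0, 6.9]
width: 0.051
grip_force: 25.0
time: 37.95
ee_pos: [0.5325, 0.1466, 0.1328]
eef_rot: [0.923, 0.384, 0.0, 0.001]
ft_force: [0.7, -0.2, -1.1]
width: 0.0511
grip_force: 25.0
t 38.0 at [0.5325 0.1466 0.1328] th 45.2 tilt [ 0.001 -0.001 -1.   ] w 0.0511 F [ 0.7 -0.2 -1.1]
yaw total 0.002 shift total [-1.379  1.516  0.612]
```

```bash
python3 -m crank '-0.138 0.151 0 0 -1;-0.138 0.151 0 0 -1;-0.138 0.151 0 0 -1;-0.138 0.151 0 0 -1;-0.138 0.151 0 0 -1;-0.138 0.151 0 0 -1;-0.138 0.152 0 0 -1;-0.138 0.152 0 0 -1;-0.138 0.152 0 0 -1;-0.137 0.152 0 0 -1'
python3 -m crank '0 0 0 0 -1;0 0 0.18 0 -1;0 0 0.18 0 -1;0 0 0.12 0 -1;0 0 0.05 0 -1;0 0 0 0 -1;0 0 0 0 -1'
python3 -c "
from h import *
go(.552,-.263,.0115,45)"
```

```text
time: 38.95
ee_pos: [0.5514, -0.2641, 0.1307]
eef_rot: [0.923, 0.384, -0.002, -0.0]
ft_force: [1.4, 0.1, -0.8]
width: 0.0513
grip_force: 25.0
time: 39.65
ee_pos: [0.553, -0.2626, 0.0269]
eef_rot: [0.923, 0.384, -0.0, 0.001]
ft_force: [1.2, 0.4, -1.2]
width: 0.0513
grip_force: 25.0
t 39.6 at [ 0.553  -0.2626  0.0269] th 45.2 tilt [-0.    -0.001 -1.   ] w 0.0513 F [ 1.2  0.4 -1.2]
yaw total 0.002 shift total [-0.005 -0.002  0.077]
```

```bash
python3 -m crank '0 0 0.074 0 -1;0 0 0 0 1;0 0 0 0 1;0 0 0 0 1;0 0 -0.1 0 1;0 0 -0.2 0 1;0 0 -0.2 0 1;0 0 -0.1 0 1;0 0 0 0 1'
python3 -m crank '0.165 -0.115 0 0 1;0.165 -0.115 0 0 1;0.165 -0.115 0 0 1;0.165 -0.115 0 0 1;0.165 -0.115 0 0 1;0.165 -0.115 0 0 1;0.165 -0.115 0 0 1;0.165 -0.115 0 0 1;0.165 -0.115 0 0 1;0 0 0 0 1'
python3 -m crank '0 0 0 0 1;0 0 0 0 1'
python3 -c "
from h import *
t=cam('top');w=cam('wrist')
for o in whites(t)[:7]: print(o[2],o[1][4])
print()
for o in whites(w,.07,300,20000): print(*o)
go(.616,.094,.004,45)"
```

```text
time: 40.55
ee_pos: [0.5545, -0.263, 0.1351]
eef_rot: [0.923, 0.384, 0.001, 0.003]
ft_force: [0.7, -0.2, 0.3]
width: 0.0865
grip_force: 0.0
time: 41.55
ee_pos: [0.6138, 0.1017, 0.1304]
eef_rot: [0.922, 0.388, -0.0, -0.001]
ft_force: [-1.2, 0.3, 0.8]
width: 0.0872
grip_force: 0.0
time: 41.75
ee_pos: [0.6149, 0.0926, 0.1301]
eef_rot: [0.924, 0.384, -0.001, 0.001]
ft_force: [0.3, -0.7, -0.1]
width: 0.0869
grip_force: 0.0
[ 0.6309 -0.0433  0.07  ] 251
[ 0.5545 -0.3434  0.07  ] 259
[ 0.5547 -0.2662  0.07  ] 266
[ 0.4777 -0.2678  0.07  ] 263
[ 0.4776 -0.3441  0.07  ] 259
[0.4763 0.4002 0.07  ] 82
[0.4731 0.3674 0.07  ] 255

[103.7  33.6] [  40    0  112   77 3957] [0.598  0.2798 0.07  ]
[71.  76.8] [  39   50   65   54 1236] [0.5585 0.2798 0.07  ]
[309.3 193.3] [ 283  164   60   63 2215] [0.6174 0.1003 0.07  ]
t 41.9 at [0.6151 0.0922 0.1304] th 45.1 tilt [-0.001 -0.002 -1.   ] w 0.0868 F [ 1.3 -0.7 -0.3]
yaw total 0.001 shift total [ 0.011 -0.003  0.632]
```

```bash
python3 -m crank '0.005 0 0.15 0 1;0 0 0.18 0 1;0 0 0.18 0 1;0 0 0.115 0 1;0 0 0 0 -1;0 0 0 0 -1;0 0 0 0 -1;0 0 0 0 -1;0 0 0 0 -1;0 0 0 0 -1' 25
python3 -m crank '0 0 -0.08 0 -1;0 0 -0.15 0 -1;0 0 -0.2 0 -1;0 0 -0.2 0 -1;0 0 0 0 -1;0 0 0 0 -1'
python3 -c "
from h import *
go(.477,-.188,.011,45)"
```

```text
time: 42.85
ee_pos: [0.6161, 0.0946, 0.0066]
eef_rot: [0.923, 0.384, -0.0, 0.001]
ft_force: [-1.5, 0.1, 4.6]
width: 0.0514
grip_force: 25.0
time: 43.45
ee_pos: [0.6162, 0.0949, 0.1332]
eef_rot: [0.923, 0.384, 0.0, 0.001]
ft_force: [0.3, 0.1, -1.7]
width: 0.0512
grip_force: 25.0
t 43.5 at [0.6162 0.0949 0.1332] th 45.2 tilt [ 0.001 -0.001 -1.   ] w 0.0512 F [ 0.3  0.1 -1.7]
yaw total 0.002 shift total [-1.492  0.507  0.612]
```

```bash
python3 -m crank '-0.186 0.063 0 0 -1;-0.186 0.063 0 0 -1;-0.186 0.063 0 0 -1;-0.186 0.063 0 0 -1;-0.187 0.063 0 0 -1;-0.187 0.064 0 0 -1;-0.187 0.064 0 0 -1;-0.187 0.064 0 0 -1;0 0 0 0 -1;0 0 0 0 -1'
python3 -m crank '0 0 0.18 0 -1;0 0 0.18 0 -1;0 0 0.12 0 -1;0 0 0.05 0 -1;0 0 0 0 -1;0 0 0 0 -1'
python3 -c "
from h import *
go(.477,-.188,.0115,45)"
```

```text
time: 44.45
ee_pos: [0.4762, -0.189, 0.1314]
eef_rot: [0.924, 0.383, -0.001, -0.0]
ft_force: [0.8, 0.3, -1.1]
width: 0.0515
grip_force: 25.0
time: 45.05
ee_pos: [0.4781, -0.188, 0.0271]
eef_rot: [0.923, 0.385, -0.0, 0.001]
ft_force: [0.6, -0.9, -0.8]
width: 0.0511
grip_force: 25.0
t 45.0 at [ 0.4781 -0.188   0.0271] th 45.2 tilt [-0.    -0.001 -1.   ] w 0.0511 F [ 0.6 -0.9 -0.8]
yaw total 0.003 shift total [-0.004 -0.004  0.078]
```

```bash
python3 -m crank '0 0 0.074 0 -1;0 0 0 0 1;0 0 0 0 1;0 0 0 0 1;0 0 -0.1 0 1;0 0 -0.2 0 1;0 0 -0.2 0 1;0 0 -0.1 0 1;0 0 0 0 1'
python3 -m crank '0.176 0.005 0 0 1;0.176 0.005 0 0 1;0.176 0.005 0 0 1;0.176 0.005 0 0 1;0.176 0.004 0 0 1;0.177 0.004 0 0 1;0 0 0 0 1;0 0 0 0 1;0 0 0 0 1'
python3 -c "
from h import *
t=cam('top');w=cam('wrist')
for o in whites(t)[:7]: print(o[2],o[1][4])
print()
for o in whites(w,.07,300,20000): print(*o)
go(.631,-.042,.004,45)"
```

```text
time: 45.95
ee_pos: [0.4791, -0.189, 0.1346]
eef_rot: [0.923, 0.384, 0.001, 0.003]
ft_force: [0.1, 0.3, -0.5]
width: 0.0867
grip_force: 0.0
time: 46.85
ee_pos: [0.6296, -0.0435, 0.1303]
eef_rot: [0.923, 0.384, -0.001, 0.0]
ft_force: [-0.1, -1.0, 0.2]
width: 0.0872
grip_force: 0.0
[ 0.5545 -0.3435  0.07  ] 260
[ 0.5548 -0.2664  0.07  ] 262
[ 0.4775 -0.3441  0.07  ] 258
[ 0.4788 -0.2699  0.07  ] 227
[0.4763 0.4002 0.07  ] 84
[0.473  0.3675 0.07  ] 255
[0.3199 0.5577 0.07  ] 463

[310.3 192.2] [ 283  163   61   63 2337] [ 0.6331 -0.0358  0.07  ]
t 47.0 at [ 0.6297 -0.0439  0.1308] th 45.1 tilt [-0.002 -0.002 -1.   ] w 0.0868 F [-0.6  0.4  0.2]
yaw total 0.001 shift total [ 0.013 -0.003  0.634]
```

```bash
python3 -m crank '0.008 0 0.15 0 1;0 0 0.18 0 1;0 0 0.18 0 1;0 0 0.115 0 1;0 0 0 0 -1;0 0 0 0 -1;0 0 0 0 -1;0 0 0 0 -1;0 0 0 0 -1;0 0 0 0 -1' 25
python3 -m crank '0 0 -0.08 0 -1;0 0 -0.15 0 -1;0 0 -0.2 0 -1;0 0 -0.2 0 -1;0 0 0 0 -1;0 0 0 0 -1'
python3 -c "
from h import *
go(.552,-.188,.011,45)"
```

```text
time: 47.95
ee_pos: [0.6318, -0.0414, 0.007]
eef_rot: [0.923, 0.384, -0.0, 0.001]
ft_force: [-0.2, 0.7, 5.1]
width: 0.0513
grip_force: 25.0
time: 48.55
ee_pos: [0.6319, -0.0412, 0.1335]
eef_rot: [0.923, 0.384, 0.0, 0.001]
ft_force: [0.4, -1.0, -1.3]
width: 0.0511
grip_force: 25.0
t 48.5 at [ 0.6319 -0.0412  0.1335] th 45.2 tilt [ 0.001 -0.002 -1.   ] w 0.0511 F [ 0.4 -1.  -1.3]
yaw total 0.002 shift total [-0.801  0.236  0.614]
```

```bash
python3 -m crank '-0.16 0.047 0 0 -1;-0.16 0.047 0 0 -1;-0.16 0.047 0 0 -1;-0.16 0.047 0 0 -1;-0.16 0.048 0 0 -1;0 0 0 0 -1;0 0 0 0 -1'
python3 -m crank '0 0 0.18 0 -1;0 0 0.18 0 -1;0 0 0.12 0 -1;0 0 0.05 0 -1;0 0 0 0 -1;0 0 0 0 -1'
python3 -c "
from h import *
go(.552,-.188,.0115,45)"
```

```text
time: 49.25
ee_pos: [0.5511, -0.1886, 0.1313]
eef_rot: [0.924, 0.383, -0.001, -0.0]
ft_force: [-0.1, 0.6, -1.9]
width: 0.0515
grip_force: 25.0
time: 49.85
ee_pos: [0.553, -0.1875, 0.0274]
eef_rot: [0.923, 0.385, -0.0, 0.001]
ft_force: [0.7, 0.3, 0.4]
width: 0.0511
grip_force: 25.0
t 49.9 at [ 0.553  -0.1875  0.0274] th 45.2 tilt [ 0.    -0.001 -1.   ] w 0.0511 F [0.7 0.3 0.4]
yaw total 0.003 shift total [-0.005 -0.002  0.079]
```

```bash
python3 -m crank '0 0 0.075 0 -1;0 0 0 0 1;0 0 0 0 1;0 0 0 0 1;0 0 -0.1 0 1;0 0 -0.2 0 1;0 0 -0.2 0 1;0 0 -0.2 0 1;0 0 0 0 1'
python3 -m crank '0.12 -0.16 0 0 1;0.12 -0.16 0 0 1;0.12 -0.16 0 0 1;0.12 -0.16 0 0 1;0.12 -0.16 0 0 1;0.12 -0.16 0 0 1;0 0 0 0 1;0 0 0 0 1;0 0 0 0 1;0 0 0 0 1'
python3 - <<'E'
from h import *
t=cam('top');s=cam('scene')
for o in whites(t)[:10]: print(o[2],o[1][2:])
print()
for o in whites(s,.075,60,900): print(o[0],o[2],o[1][2:])
print("pred",[px(s,[x,y,.075]).round(1).tolist() for x in(.477,.552) for y in(-.338,-.263,-.188)])
# bystanders: difference against first pictures, and pail bar (brown) on the hook
for n,c,b in(("top",t,[("carton",220,130,285,182),("jar",366,147,400,180),("spanner",430,135,452,203),("yel",335,220,362,247),("yel2",312,146,338,172)]),):
    o=cv2.imread("pics/top0.png")
    for k,x0,y0,x1,y1 in b: print(k,np.abs(o[y0:y1,x0:x1].astype(int)-c["img"][y0:y1,x0:x1]).mean().round(1))
o=cv2.imread("pics/t6.png");print("pail since release",np.abs(o[225:290,150:215].astype(int)-t["img"][225:290,150:215]).mean().round(1))
a=-.2352;S=np.array([.5462,.345])-.08*np.array([np.cos(a),np.sin(a)])
h=cv2.cvtColor(t["img"],cv2.COLOR_BGR2HSV)
print("rim px pred",px(t,[*S,.162]),"bar ends",[px(t,[*(S+k*np.array([-np.sin(a),np.cos(a)])),.244]).round(1) for k in(-.045,.045)])
m=((h[...,0]<14)&(h[...,1]>90)).astype(np.uint8);m[:, :120]=0;m[:,240:]=0
n,_,st,ce=cv2.connectedComponentsWithStats(m)
print([(ce[i].round(1),st[i]) for i in range(1,n) if st[i,4]>15])
E
```

```text
time: 50.75
ee_pos: [0.5551, -0.1882, 0.1572]
eef_rot: [0.923, 0.384, 0.002, 0.003]
ft_force: [-0.1, -0.1, -0.8]
width: 0.0868
grip_force: 0.0
time: 51.75
ee_pos: [0.5176, 0.0481, 0.1508]
eef_rot: [0.924, 0.383, -0.001, 0.0]
ft_force: [-0.0, 0.0, -0.4]
width: 0.0873
grip_force: 0.0
[ 0.5545 -0.3434  0.07  ] [ 18  19 259]
[ 0.554  -0.1918  0.07  ] [ 18  19 261]
[ 0.5549 -0.2661  0.07  ] [ 18  19 262]
[ 0.4789 -0.1922  0.07  ] [ 18  20 270]
[ 0.4777 -0.2678  0.07  ] [ 18  20 263]
[ 0.4775 -0.3442  0.07  ] [ 17  19 257]
[0.4765 0.4    0.07  ] [ 9 17 81]
[0.4729 0.3674 0.07  ] [ 16  20 251]
[0.3198 0.5577 0.07  ] [ 22  22 459]
[0.3169 0.4838 0.07  ] [ 22  20 420]

[227.5 160. ] [ 0.4811 -0.3396  0.075 ] [ 16  15 163]
[528.2 163.6] [0.1511 0.4885 0.075 ] [ 21  15 206]
[250.5 166.8] [ 0.4788 -0.2643  0.075 ] [ 17  12 160]
[554.  171.1] [0.1523 0.5617 0.075 ] [ 21  14 190]
[273.1 175. ] [ 0.4817 -0.1899  0.075 ] [ 17  15 172]
[526.3 179.2] [0.2161 0.4892 0.075 ] [ 23  17 269]
[579.9 178.2] [0.1522 0.6333 0.075 ] [ 22  15 214]
[214.2 178.3] [ 0.5573 -0.3387  0.075 ] [ 18  16 185]
[238.  185.
[... 194 characters left out ...]
262]
[579.5 195.3] [0.2199 0.6333 0.075 ] [ 23  21 323]
[551.2 203.1] [0.2791 0.5613 0.075 ] [ 26  21 253]
[522.1 212. ] [0.3413 0.4896 0.075 ] [ 24  19 305]
[196.2 231.4] [ 0.7298 -0.2877  0.075 ] [ 44  49 273]
[463. 219.] [0.4261 0.3449 0.075 ] [11 17 62]
[549.7 220.9] [0.3434 0.561  0.075 ] [ 25  21 357]
[482.8 229.4] [0.4395 0.3993 0.075 ] [22  8 61]
pred [[228.7, 159.2], [251.2, 166.5], [274.4, 174.0], [215.4, 177.1], [238.6, 184.9], [262.4, 193.0]]
carton 4.2
jar 3.3
spanner 4.6
yel 14.9
yel2 4.2
pail since release 15.0
rim px pred [170.17196919 261.00880134] bar ends [array([175.5, 268.1]), array([134.8, 259. ])]
[(array([156.2, 263.4]), array([135, 257,  41,  14, 178], dtype=int32))]
```

```bash
python3 -c "
from bench import workorder
print(workorder.close_job())"
```

```text
the job is handed in; nothing more can be done
None
```

The job is handed in: the pail hangs by its handle on the hook seat, and all six white tubs stand upright in the crate, one to a cell. The amber jar, carton and spanner were not moved, and it took about 52 s of the 210 s allowed. The final check was done in code on the camera images because my 14 picture views were used up.

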